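Find the loose screw on the leather splitter and hold its cover open

TASK

One of the three cap screws on the base of the leather splitter has worked loose: tap them from above until you find the one that sinks, and push it right down. Then lift the hinged cover around that screw by more than 45 degrees and finish while still holding it up there, keeping still, so that I can get a key to the screw. Keep the other two covers shut and leave the jar, spool and tin where they stand.

Things in the scene. Friction and masses are not known exactly. Their poses are not given: they have to be found in the camera images.
- splitter: The leather splitter, a green cast machine fixed to the bench: flat base 180 mm (x) by 300 mm (y), 45 mm high, with a roller head 100 mm high behind it (90 to 190 mm along its +x). Origin at bench level under the middle screw; its y axis runs along the row of three screws (95 mm apart), z up; the covers hinge on the far (+x) side of the screws and their tabs are on the near (-x) side.
- screw_a_top (a point): Centre of the flat top of cap screw a, the left one (+y end of the row): round steel head 20 mm across, top 76 mm above the bench, standing out 21 mm above its cover through the cover's window. One of the three is loose (any of them, they look alike): pushed down with more than about 3 N it sinks 8 mm and stays down. The tight ones do not give (under 2 mm).
- screw_a (a joint): How far screw a has been pushed down, m: 0 as it stands at first, 0.008 fully sunk (loose screw only).
- cover_a: Hinged aluminium cover around screw a: plate 92 mm long, 60 mm wide, 6 mm thick, about 0.16 kg, with a window 48 mm by 40 mm around the screw. Origin on its hinge axis, 52 mm above the bench and 48 mm beyond the screw (+x of the splitter); the shut plate runs from there to its own -x, centred on the hinge height. It opens by turning about its own +y axis (the -x end rises), 0 to 1.3 rad from level, and falls shut when let go.
- tab_a_mid (a point): Middle of the upright tab on the free (-x) end of cover a: a square post 16 mm by 16 mm, 40 mm tall, from the cover's top face; this point is half-way up it, 20 mm above the cover's top face (75 mm above the bench when shut), 87 mm along -x and 23 mm along +z from the hinge axis in the cover's frame. The sides facing along y are free to be gripped.
- screw_b_top (a point): Centre of the flat top of cap screw b, the middle one: round steel head 20 mm across, top 76 mm above the bench, standing out 21 mm above its cover through the cover's window. One of the three is loose (any of them, they look alike): pushed down with more than about 3 N it sinks 8 mm and stays down. The tight ones do not give (under 2 mm).
- screw_b (a joint): How far screw b has been pushed down, m: 0 as it stands at first, 0.008 fully sunk (loose screw only).
- cover_b: Hinged aluminium cover around screw b: plate 92 mm long, 60 mm wide, 6 mm thick, about 0.16 kg, with a window 48 mm by 40 mm around the screw. Origin on its hinge axis, 52 mm above the bench and 48 mm beyond the screw (+x of the splitter); the shut plate runs from there to its own -x, centred on the hinge height. It opens by turning about its own +y axis (the -x end rises), 0 to 1.3 rad from level, and falls shut when let go.
- tab_b_mid (a point): Middle of the upright tab on the free (-x) end of cover b: a square post 16 mm by 16 mm, 40 mm tall, from the cover's top face; this point is half-way up it, 20 mm above the cover's top face (75 mm above the bench when shut), 87 mm along -x and 23 mm along +z from the hinge axis in the cover's frame. The sides facing along y are free to be gripped.
- screw_c_top (a point): Centre of the flat top of cap screw c, the right one (-y end of the row): round steel head 20 mm across, top 76 mm above the bench, standing out 21 mm above its cover through the cover's window. One of the three is loose (any of them, they look alike): pushed down with more than about 3 N it sinks 8 mm and stays down. The tight ones do not give (under 2 mm).
- screw_c (a joint): How far screw c has been pushed down, m: 0 as it stands at first, 0.008 fully sunk (loose screw only).
- cover_c: Hinged aluminium cover around screw c: plate 92 mm long, 60 mm wide, 6 mm thick, about 0.16 kg, with a window 48 mm by 40 mm around the screw. Origin on its hinge axis, 52 mm above the bench and 48 mm beyond the screw (+x of the splitter); the shut plate runs from there to its own -x, centred on the hinge height. It opens by turning about its own +y axis (the -x end rises), 0 to 1.3 rad from level, and falls shut when let go.
- tab_c_mid (a point): Middle of the upright tab on the free (-x) end of cover c: a square post 16 mm by 16 mm, 40 mm tall, from the cover's top face; this point is half-way up it, 20 mm above the cover's top face (75 mm above the bench when shut), 87 mm along -x and 23 mm along +z from the hinge axis in the cover's frame. The sides facing along y are free to be gripped.
- glue_jar: Bystander: amber jar, 64 mm across, 85 mm tall, origin under its centre.
- thread_spool: Bystander: wooden spool, 56 mm across, 60 mm tall, origin under its centre.
- rivet_tin: Bystander: round steel tin, 74 mm across, 38 mm tall, origin under its centre.

How it is judged:
On the way:
1. the loose screw has been tapped down (at least 5 mm) (value of joint any of screw_a, screw_b, screw_c above 0.005 m), for 0.1 s.
At the end, for the whole second after the job is handed in: The loose screw is down by more than 5 mm, the cover around it is open by more than 0.75 rad (43 degrees), still (under 0.2 rad/s) and held by the fingers (contact over 0.2 N); the other two covers are shut (under 0.1 rad) (((value of joint screw_a above 0.005 m and angle between cover_a's own z axis and vertical above 0.75 rad and contact force between the fingers and cover_a above 0.2 N and angular speed of cover_a below 0.2 rad/s and angle between each of cover_b, cover_c's own z axis and vertical below 0.1 rad) or (value of joint screw_b above 0.005 m and angle between cover_b's own z axis and vertical above 0.75 rad and contact force between the fingers and cover_b above 0.2 N and angular speed of cover_b below 0.2 rad/s and angle between each of cover_a, cover_c's own z axis and vertical below 0.1 rad) or (value of joint screw_c above 0.005 m and angle between cover_c's own z axis and vertical above 0.75 rad and contact force between the fingers and cover_c above 0.2 N and angular speed of cover_c below 0.2 rad/s and angle between each of cover_a, cover_b's own z axis and vertical below 0.1 rad))); the arm keeps its last pose, push and grip.
It fails at once if a cover was opened (over 0.3 rad) although its screw had not sunk ((angle between cover_a's own z axis and vertical above 0.3 rad and value of joint screw_a below 0.004 m) or (angle between cover_b's own z axis and vertical above 0.3 rad and value of joint screw_b below 0.004 m) or (angle between cover_c's own z axis and vertical above 0.3 rad and value of joint screw_c below 0.004 m)).
It fails at once if a bystander was moved by more than 30 mm or tipped over (distance of any of glue_jar, thread_spool, rivet_tin from where it was at the start of the episode above 0.03 m or angle between any of glue_jar, thread_spool, rivet_tin's own z axis and vertical above 0.5 rad).
It also fails if it takes over 45 s, if anything falls off the work surface, if the arm or the gripper's body presses on something with over 40 N, if the wrist force passes 120 N, or if a joint passes its speed limit or range.

ROBOT

A 7-joint arm with a two-finger parallel gripper is mounted at the origin on the work surface. World frame = base frame: x ahead of the robot, y to its left, z up, the work surface at z = 0. Lengths are in m, angles in rad, forces in N, time in s.
With the tool pointing down it reaches from about 0.4 to 0.85 m from the base axis. Payload 10.4 kg.
Tool frame: the origin (TCP) lies between the finger pads; the fingertips stand tcp_to_tips ahead of it and the grasp point (between the pads) lies 8 mm behind it (tcp_to_tips is the distance from the TCP to the fingertips, in m); z points along the fingers, y is the line along which they close (so a half turn about z gives the same grasp; the last joint's range is limited). The gripper opens to 85 mm and grips with 20 to 120 N. Pads are 22 mm wide; open, the fingers measure 114 mm over their backs; the gripper's body (76 mm by 85 mm) begins 54 mm behind the grasp point. The pads swing forward as they close: fully open they stand 13 mm farther back than shut.
Start: joints at [-1.324, 0.332, -0.065, 1.46, 0.022, 1.35, -0.088], TCP at [0.167, 0.602, 0.242] pointing down, gripper open.
Joint ranges: [-2.6, 2.6], [-0.5, 2.12], [-1.47, 1.34], [0.16, 2.42], [-1.27, 4.41], [0.06, 2.06], [-2.6, 2.6]. Speed limits (rad/s): [2.22, 2.22, 2.79, 2.79, 3.14, 3.14, 3.14].

INTERFACE

Orientations are given as a unit quaternion [x, y, z, w].
In Python, from workcell import * gives the robot as it stands.
- The arm moves only by the tool apply_moves, never from a script. Its argument "rows" is a list of rows, each an object of numbers: "x", "y", "z": the shift along the tool's x, y, z in mm; "ax", "ay", "az": the turn, a rotation vector about the tool's x, y, z in degrees; "gripper": the closure, from 0 (fully open) to 1 (shut). A call has 1 to 5 rows; each row shifts and turns the commanded pose from where the row before left it, along the tool's axes as they then stand; what a row does not reach is not made up. A row lasts 1/12 s, in which the tool goes at most 41.7 mm and 7.16 degrees, less where a joint would pass 70% of its speed; a pose out of reach is approached as far as the arm can. A call with a gripper value outside its range is refused whole. The fingers move at their own pace and stop on an object; "newtons" is the grip in N (left out, the last holds). Time passes only in rows, so rows that do not move let the fingers close. It gives the time, the measured TCP pose, the force, the opening and the grip force at its end, in the units of the state.
- get_obs(): the state, without advancing time (a new reading comes with each control period).
- camera(name): name is "scene" or "top"; returns a dict with "color" (384x512x3 uint8, red, green, blue), "fov_y" (degrees; the focal length in pixels is half the picture's height over the tangent of half this angle, whatever the lens; pixels are square), "cx", "cy" (the principal point, pixels), "k1" (the pictures are not rectified: a ray, as slopes to the right and down, at radius r is drawn at 1 + k1 r^2 times it, then the intrinsics apply), "rvec" (rotation vector, rad) and "tvec" (3), from world to camera coordinates, as OpenCV has them. Camera axes: x right, y down, z forward; pixel columns grow to the right and rows downward; lengths in m; the calibration is good to about 2 mm. A picture is of the moment at which its call begins. There is no depth.
- hand_in(): hands the job in; it is judged then, once.
The state is a dict: "clock": time; "joint_pos": joint angles; "joint_velocities": joint speeds; "tau": joint torques, N m; "position": TCP position; "ee_rot": TCP orientation; "ft_force": force on the tool from outside, world axes, zero at the start; "torque": the same for the moment, N m; "grip_width": opening from 0.0 (shut) to 1.0 (fully open); "grasp_force": force on a finger pad.
Only numpy, scipy, OpenCV 4.12 (cv2) and the standard library are available. Lean on these libraries where they do the work, as an engineer would, in place of code of your own. Each camera call takes 0.05 s, during which the arm holds its last target. There are 200 camera calls.

## Working session

There is one attempt and no reset: what is moved stays moved. The work goes in short steps, Python scripts to look and compute and a tool call to move; the robot and the scene stay as the last step left them, time stands still between calls to the robot, and variables do not carry over. Pictures are saved under pics/ and viewed, at most 10 in all, crops included, and the job is handed in when it is done.

Besides the shell and the picture viewer there is one more tool, called in YAML: its name, and indented under it one key for each argument. apply_moves: Moves the arm, as the interface text tells. Its arguments: {"type":"object","properties":{"rows":{"type":"array","items":{"type":"object","properties":{"x":{"type":"number"},"y":{"type":"number"},"z":{"type":"number"},"ax":{"type":"number"},"ay":{"type":"number"},"az":{"type":"number"},"gripper":{"type":"number"}}}},"newtons":{"type":"number"}},"required":["rows"]}

```bash
mkdir -p pics; cat > h.py <<'E'
from workcell import *
import numpy as np, cv2, pickle
def snap(n):
    c=camera(n); return c
def K(c):
    f=c["color"].shape[0]/2/np.tan(np.radians(c["fov_y"])/2)
    return np.array([[f,0,c["cx"]],[0,f,c["cy"]],[0,0,1.]]),np.array([c["k1"],0,0,0.])
def onplane(c,px,z):
    k,d=K(c);u=cv2.undistortPoints(np.array(px,float).reshape(-1,1,2),k,d).reshape(-1,2)
    R=cv2.Rodrigues(np.array(c["rvec"],float))[0];t=np.array(c["tvec"],float)
    o=-R.T@t;r=np.c_[u,np.ones(len(u))]@R
    return o+r*((z-o[2])/r[:,2])[:,None]
def proj(c,P):
    k,d=K(c);return cv2.projectPoints(np.array(P,float).reshape(-1,1,3),np.array(c["rvec"],float),np.array(c["tvec"],float),k,d)[0].reshape(-1,2)
E
python3 - <<'E'
from h import *
for n in("top","scene"):
    c=camera(n);pickle.dump(c,open(n+".pkl","wb"))
    cv2.imwrite(f"pics/{n}0.png",cv2.resize(c["color"][:,:,::-1],(800,600),interpolation=cv2.INTER_CUBIC))
    R=cv2.Rodrigues(np.array(c["rvec"],float))[0];print(n,c["fov_y"],c["k1"],-R.T@np.array(c["tvec"]))
print(get_obs()); import workcell;print([x for x in dir(workcell) if x[0]!='_']); 
try: print(tcp_to_tips)
except Exception as e: print(e)
E
```

```text
top 51.12602990738572 -0.12511269980042827 [4.48311753e-01 6.80431526e-04 1.12301176e+00]
scene 48.25804105793326 -0.12211756293670864 [ 0.98519531 -0.6427784   0.8940132 ]
{'clock': 0.1, 'joint_pos': array([-1.32358952,  0.33279956, -0.06468762,  1.46086386,  0.02159095,
        1.34989749, -0.08847018]), 'joint_velocities': array([ 0.00104572, -0.0010925 ,  0.00119121, -0.00226252, -0.00160131,
        0.00022829, -0.00074647]), 'tau': array([ 1.23138179e-03, -6.26733112e+01,  4.91781032e-02, -3.92438078e+01,
        1.64155959e-02,  6.91007066e-03, -7.35405797e-05]), 'position': array([0.16651113, 0.6020746 , 0.24159803]), 'ee_rot': array([ 1.34476984e-01,  9.90916513e-01, -6.33900311e-04, -5.92018877e-05]), 'ft_force': array([ 0.21757355, -0.71598764,  1.02177095]), 'torque': array([-0.02260681,  0.02234805, -0.03554907]), 'grasp_force': 0.0, 'grip_width': 0.9976094632839503}
['MotionError', 'camera', 'get_obs', 'hand_in', 'tcp_to_tips']
0.011
```

View pics/top0.png

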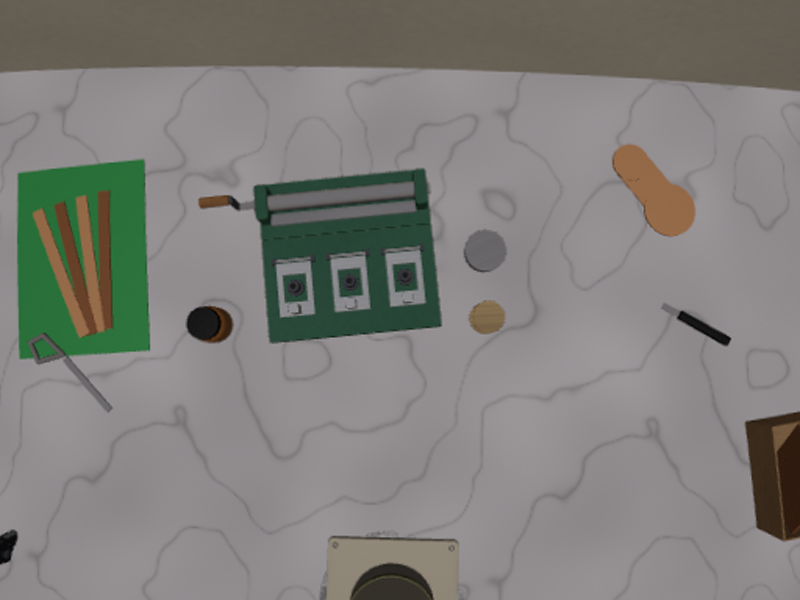

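View pics/scene0.png

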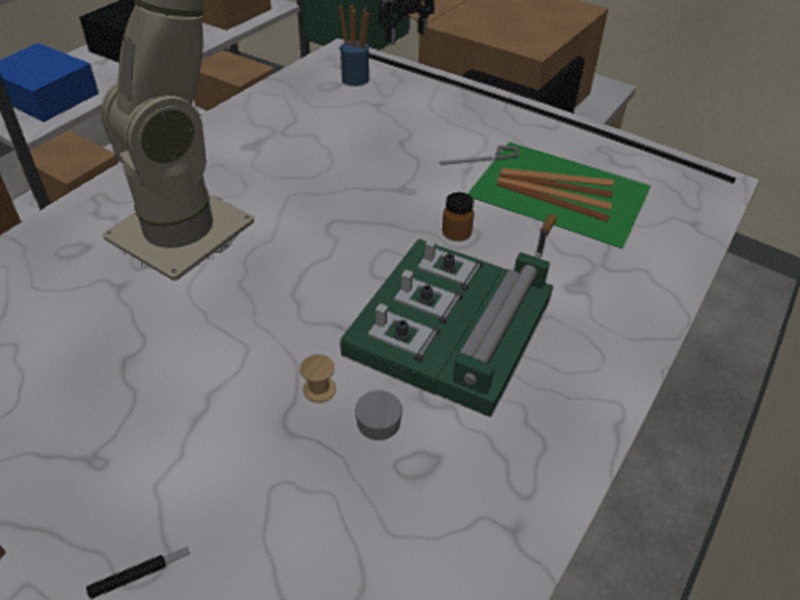

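The top view shows the splitter with screws near (295,287), (350,281) and (405,275). The jar is at (209,324), the spool at (487,317) and the tin at (485,250). Next I'll enlarge this area.

```bash
python3 - <<'E'
from h import *
for n,(x0,y0,w,h) in {"top":(165,150,120,75),"scene":(215,145,110,90)}.items():
    c=pickle.load(open(n+".pkl","rb"));s=800//w
    cv2.imwrite(f"pics/{n}1.png",cv2.resize(c["color"][y0:y0+h,x0:x0+w,::-1],None,fx=6,fy=6,interpolation=cv2.INTER_CUBIC))
E
```

```text
(no output)
```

View pics/top1.png

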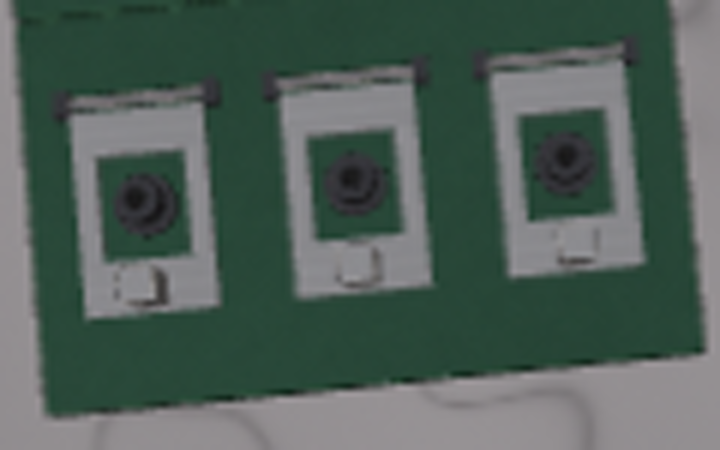

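View pics/scene1.png

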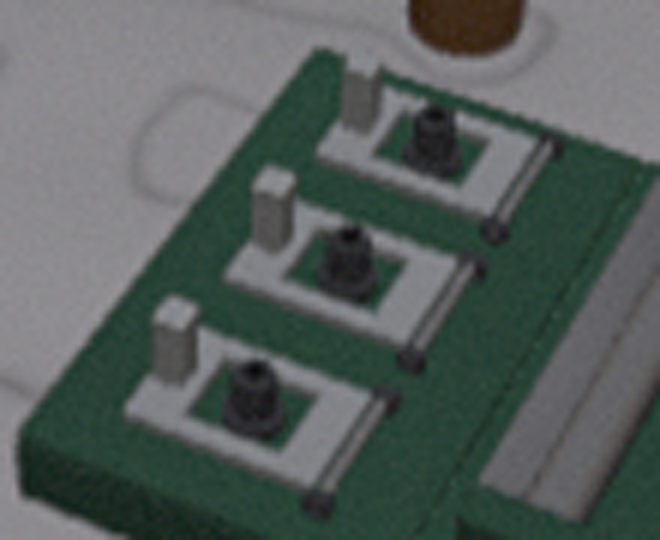

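In the top crop, the screw tops are at about (132,198), (351,177) and (566,155), and the near plate corners at (87,319) through (645,264). In the scene crop, the screw tops are at about (436,116), (350,237) and (256,370), and all covers are shut.

```bash
cat > fit.py <<'E'
from h import *
from scipy.optimize import least_squares
from scipy.spatial.transform import Rotation as Ro
T=[]
Y=[.095,0,-.095]
top=[];sc=[]
def a(L,o,uv,p):
    L.append((p,(o[0]+(uv[0]+.5)/6-.5,o[1]+(uv[1]+.5)/6-.5)))
t=(165,150);s=(215,145)
for y,l,r in zip(Y,[(87,319),(296,298),(509,277)],[(220,304),(433,285),(645,264)]):
    a(top,t,l,(-.044,y+.03,.055));a(top,t,r,(-.044,y-.03,.055))
for y,u in zip(Y,[(132,198),(351,177),(566,155)]): a(top,t,u,(0,y,.076))
for y,u in zip(Y,[(138,282),(358,266),(575,243)]): a(top,t,u,(-.039,y,.095))
for y,u in zip(Y,[(436,116),(350,237),(256,370)]): a(sc,s,u,(0,y,.076))
for y,u in zip(Y[1:],[(273,182),(176,311)]): a(sc,s,u,(-.039,y,.095))
C={n:pickle.load(open(n+".pkl","rb")) for n in("top","scene")}
def W(q,P):
    P=np.array(P);c,s_=np.cos(q[2]),np.sin(q[2])
    return np.c_[q[0]+c*P[:,0]-s_*P[:,1],q[1]+s_*P[:,0]+c*P[:,1],P[:,2]]
def res(q,sets=(("top",top),("scene",sc))):
    return np.concatenate([(proj(C[n],W(q,[p for p,_ in L]))-[u for _,u in L]).ravel() for n,L in sets])
f=least_squares(res,[.6,.05,.1]);q=f.x
np.save("q.npy",q);print(q,np.degrees(q[2]));print(f.fun.reshape(-1,2).round(1).tolist())
print(least_squares(res,q,args=((("top",top),),)).x,least_squares(res,q,args=((("scene",sc),),)).x)
print(W(q,[(0,y,.076) for y in Y]).round(4),W(q,[(-.039,y,.075) for y in Y]).round(4))
o=get_obs();print(Ro.from_quat(o["ee_rot"]).as_matrix().round(3))
for n,px,z in(("jar",(209,324),.085),("spool",(487,317),.06),("tin",(485,250),.038)):
    print(n,onplane(C["top"],[(px[0]*.64,px[1]*.64)],z))
E
python3 fit.py
```

```text
[0.55959816 0.08744782 0.12803093] 7.335632081712172
[[-0.4, -1.3], [-0.4, -1.0], [-0.0, -1.3], [-0.5, -1.4], [-0.1, -1.4], [-0.4, -1.5], [0.4, 0.7], [-0.2, 0.6], [-0.0, 0.6], [-0.5, 1.0], [-0.5, -0.1], [0.1, 0.0], [-1.3, -0.1], [-1.2, -0.1], [-1.3, 0.2], [-0.9, -0.6], [-1.1, -0.1]]
[0.55853071 0.08670123 0.12354334] [0.5624545  0.08879991 0.12630942]
[[ 0.5475  0.1817  0.076 ]
 [ 0.5596  0.0874  0.076 ]
 [ 0.5717 -0.0068  0.076 ]] [[ 0.5088  0.1767  0.075 ]
 [ 0.5209  0.0825  0.075 ]
 [ 0.533  -0.0118  0.075 ]]
[[-0.964  0.267 -0.   ]
 [ 0.267  0.964 -0.001]
 [-0.    -0.001 -1.   ]]
jar [[0.4797037  0.31843531 0.085     ]]
spool [[ 0.50556295 -0.14896745  0.06      ]]
tin [[ 0.62408274 -0.14695582  0.038     ]]
```

```bash
cat > d.py <<'E'
import sys
from h import *
from scipy.spatial.transform import Rotation as Ro
def go(P,yaw=None,tilt=0):
    """tool-frame mm from current TCP to world P, and rotvec (deg)"""
    o=get_obs();R=Ro.from_quat(o["ee_rot"])
    print("t",o["clock"],"pos",o["position"].round(4),"F",o["ft_force"].round(1),"w",round(o["grip_width"],3))
    print("shift",(R.inv().apply(np.array(P)-o["position"])*1000).round(1))
    q=np.load("q.npy")
    c,s=np.cos(q[2]),np.sin(q[2])
    G=Ro.from_matrix(np.array([[-c,-s,0],[-s,c,0],[0,0,-1]]).T.T)
    print("turn",np.degrees((R.inv()*G).as_rotvec()).round(2),"joints",o["joint_pos"].round(2))
if __name__=="__main__": go([float(v) for v in sys.argv[1:4]])
E
python3 d.py .5475 .1817 .12
```

```text
t 0.1 pos [0.1665 0.6021 0.2416] F [ 0.2 -0.7  1. ] w 0.998
shift [-479.2 -303.5  122. ]
turn [-7.000e-02 -1.000e-02 -2.279e+01] joints [-1.32  0.33 -0.06  1.46  0.02  1.35 -0.09]
```

apply_moves:
  rows:
    - {"az": -5.7, "gripper": 1}
    - {"az": -5.7, "gripper": 1}
    - {"az": -5.7, "gripper": 1}
    - {"az": -5.7, "gripper": 1}
    - {"gripper": 1}

```text
invalid input at $.rows[0]: expected keys x, y, z, ax, ay, az, gripper
```

```bash
python3 d.py .5475 .1817 .12
```

```text
t 0.1 pos [0.1665 0.6021 0.2416] F [ 0.2 -0.7  1. ] w 0.998
shift [-479.2 -303.5  122. ]
turn [-7.000e-02 -1.000e-02 -2.279e+01] joints [-1.32  0.33 -0.06  1.46  0.02  1.35 -0.09]
```

apply_moves:
  rows:
    - {"x": 0, "y": 0, "z": 0, "ax": 0, "ay": 0, "az": -5.7, "gripper": 1}
    - {"x": 0, "y": 0, "z": 0, "ax": 0, "ay": 0, "az": -5.7, "gripper": 1}
    - {"x": 0, "y": 0, "z": 0, "ax": 0, "ay": 0, "az": -5.7, "gripper": 1}
    - {"x": 0, "y": 0, "z": 0, "ax": 0, "ay": 0, "az": -5.7, "gripper": 1}

```text
clock: 0.43
position: [0.1665, 0.6022, 0.2418]
ee_rot: [-0.067, 0.998, -0.0, -0.0]
ft_force: [0.4, 0.2, -0.2]
grip_width: 0.454
grasp_force: 0.0
```

```bash
python3 d.py .5475 .1817 .12
```

```text
t 0.4333 pos [0.1665 0.6022 0.2418] F [ 0.4  0.2 -0.2] w 0.454
shift [-321.9 -467.3  122.1]
turn [-0.04 -0.02  0.29] joints [-1.28  0.34 -0.12  1.46  0.04  1.35  0.3 ]
```

apply_moves:
  rows:
    - {"x": -21, "y": -31, "z": 0, "ax": 0, "ay": 0, "az": 0, "gripper": 1}
    - {"x": -21, "y": -31, "z": 0, "ax": 0, "ay": 0, "az": 0, "gripper": 1}
    - {"x": -21, "y": -31, "z": 0, "ax": 0, "ay": 0, "az": 0, "gripper": 1}
    - {"x": -21, "y": -31, "z": 0, "ax": 0, "ay": 0, "az": 0, "gripper": 1}
    - {"x": -21, "y": -31, "z": 0, "ax": 0, "ay": 0, "az": 0, "gripper": 1}

```text
clock: 0.85
position: [0.2913, 0.4604, 0.242]
ee_rot: [-0.064, 0.998, -0.0, -0.0]
ft_force: [1.0, 0.9, -0.4]
grip_width: 0.003
grasp_force: 0.0
```

apply_moves:
  rows:
    - {"x": -21, "y": -31, "z": 0, "ax": 0, "ay": 0, "az": 0, "gripper": 1}
    - {"x": -21, "y": -31, "z": 0, "ax": 0, "ay": 0, "az": 0, "gripper": 1}
    - {"x": -21, "y": -31, "z": 0, "ax": 0, "ay": 0, "az": 0, "gripper": 1}
    - {"x": -21, "y": -31, "z": 0, "ax": 0, "ay": 0, "az": 0, "gripper": 1}
    - {"x": -21, "y": -31, "z": 0, "ax": 0, "ay": 0, "az": 0, "gripper": 1}

```text
clock: 1.27
position: [0.4152, 0.3201, 0.2422]
ee_rot: [-0.064, 0.998, -0.0, -0.0]
ft_force: [1.4, 0.5, -0.4]
grip_width: -0.001
grasp_force: 0.0
```

apply_moves:
  rows:
    - {"x": -21, "y": -31, "z": 0, "ax": 0, "ay": 0, "az": 0, "gripper": 1}
    - {"x": -21, "y": -31, "z": 0, "ax": 0, "ay": 0, "az": 0, "gripper": 1}
    - {"x": -21, "y": -31, "z": 0, "ax": 0, "ay": 0, "az": 0, "gripper": 1}
    - {"x": -21, "y": -31, "z": 0, "ax": 0, "ay": 0, "az": 0, "gripper": 1}
    - {"x": 0, "y": 0, "z": 0, "ax": 0, "ay": 0, "az": 0, "gripper": 1}

```text
clock: 1.68
position: [0.5178, 0.2018, 0.2421]
ee_rot: [-0.059, 0.998, -0.002, 0.001]
ft_force: [0.6, -1.6, 0.5]
grip_width: -0.003
grasp_force: 0.0
```

```bash
python3 d.py .5475 .1817 .1
```

```text
t 1.6833 pos [0.5178 0.2018 0.2421] F [ 0.6 -1.6  0.5] w -0.003
shift [-26.9 -23.  142.2]
turn [-0.18  0.07 -0.55] joints [-0.68  0.18  0.25  1.66 -0.04  1.31  1.27]
```

apply_moves:
  rows:
    - {"x": -9, "y": -7.7, "z": 30, "ax": 0, "ay": 0, "az": -0.5, "gripper": 1}
    - {"x": -9, "y": -7.7, "z": 30, "ax": 0, "ay": 0, "az": 0, "gripper": 1}
    - {"x": -9, "y": -7.6, "z": 30, "ax": 0, "ay": 0, "az": 0, "gripper": 1}
    - {"x": 0, "y": 0, "z": 30, "ax": 0, "ay": 0, "az": 0, "gripper": 1}
    - {"x": 0, "y": 0, "z": 17, "ax": 0, "ay": 0, "az": 0, "gripper": 1}

```text
clock: 2.1
position: [0.5422, 0.189, 0.1015]
ee_rot: [-0.068, 0.998, -0.001, -0.002]
ft_force: [-0.1, 0.7, -0.5]
grip_width: 0.003
grasp_force: 0.0
```

apply_moves:
  rows:
    - {"x": 0, "y": 0, "z": 0, "ax": 0, "ay": 0, "az": 0, "gripper": 1}
    - {"x": 0, "y": 0, "z": 0, "ax": 0, "ay": 0, "az": 0, "gripper": 1}

```text
clock: 2.27
position: [0.5429, 0.1902, 0.1048]
ee_rot: [-0.068, 0.998, -0.0, -0.001]
ft_force: [0.2, 0.2, 0.1]
grip_width: -0.001
grasp_force: 0.0
```

```bash
python3 d.py .5475 .1817 .087; python3 - <<'E'
from h import *
out=[]
for n,(x0,y0,w,h) in {"top":(165,130,110,90),"scene":(215,115,110,90)}.items():
    c=camera(n);out.append(cv2.resize(c["color"][y0:y0+h,x0:x0+w,::-1],None,fx=3.6,fy=3.6,interpolation=cv2.INTER_CUBIC))
cv2.imwrite("pics/tap.png",np.hstack(out))
E
```

```text
t 2.2667 pos [0.5429 0.1902 0.1048] F [0.2 0.2 0.1] w -0.001
shift [-3.4 -9.  17.8]
turn [-0.03 -0.1   0.51] joints [-0.63  0.34  0.25  1.77 -0.1   1.05  1.37]
```

View pics/tap.png

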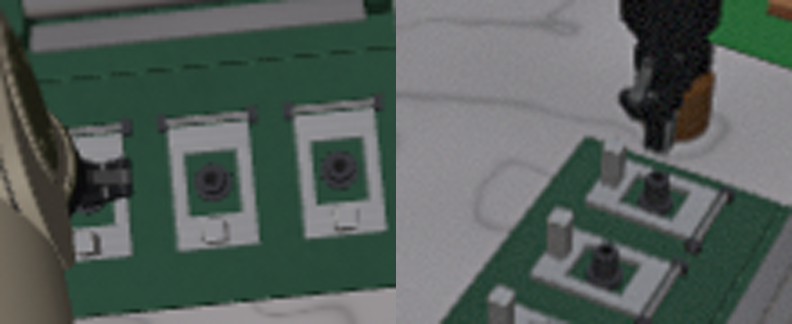

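The fingers are shut just above screw a and slightly off its centre, toward the jar. I'll correct that and press down.

apply_moves:
  rows:
    - {"x": -3.4, "y": -9, "z": 8, "ax": 0, "ay": 0, "az": 0.5, "gripper": 1}
    - {"x": 0, "y": 0, "z": 7, "ax": 0, "ay": 0, "az": 0, "gripper": 1}
    - {"x": 0, "y": 0, "z": 0, "ax": 0, "ay": 0, "az": 0, "gripper": 1}
    - {"x": 0, "y": 0, "z": 0, "ax": 0, "ay": 0, "az": 0, "gripper": 1}

```text
clock: 2.7
position: [0.5479, 0.1816, 0.09]
ee_rot: [-0.064, 0.998, -0.0, -0.0]
ft_force: [-0.2, 0.4, -0.0]
grip_width: -0.006
grasp_force: 0.0
```

apply_moves:
  rows:
    - {"x": 0, "y": 0, "z": 2, "ax": 0, "ay": 0, "az": 0, "gripper": 1}
    - {"x": 0, "y": 0, "z": 2, "ax": 0, "ay": 0, "az": 0, "gripper": 1}
    - {"x": 0, "y": 0, "z": 0, "ax": 0, "ay": 0, "az": 0, "gripper": 1}

```text
clock: 2.95
position: [0.5481, 0.1821, 0.0862]
ee_rot: [-0.064, 0.998, 0.0, 0.0]
ft_force: [0.5, 0.5, 1.1]
grip_width: 0.0
grasp_force: 0.0
```

apply_moves:
  rows:
    - {"x": 0, "y": 0, "z": 2, "ax": 0, "ay": 0, "az": 0, "gripper": 1}
    - {"x": 0, "y": 0, "z": 0, "ax": 0, "ay": 0, "az": 0, "gripper": 1}

```text
clock: 3.12
position: [0.5481, 0.1821, 0.0842]
ee_rot: [-0.064, 0.998, 0.0, 0.0]
ft_force: [0.8, 1.0, 0.0]
grip_width: -0.001
grasp_force: 0.0
```

apply_moves:
  rows:
    - {"x": 0, "y": 0, "z": 2, "ax": 0, "ay": 0, "az": 0, "gripper": 1}
    - {"x": 0, "y": 0, "z": 0, "ax": 0, "ay": 0, "az": 0, "gripper": 1}

```text
clock: 3.28
position: [0.5481, 0.182, 0.0821]
ee_rot: [-0.064, 0.998, 0.0, 0.0]
ft_force: [0.4, 0.3, 0.4]
grip_width: 0.001
grasp_force: 0.0
```

apply_moves:
  rows:
    - {"x": 0, "y": 0, "z": 2, "ax": 0, "ay": 0, "az": 0, "gripper": 1}
    - {"x": 0, "y": 0, "z": 0, "ax": 0, "ay": 0, "az": 0, "gripper": 1}

```text
clock: 3.45
position: [0.548, 0.182, 0.08]
ee_rot: [-0.064, 0.998, 0.0, -0.0]
ft_force: [-0.0, -0.1, -0.2]
grip_width: 0.0
grasp_force: 0.0
```

```bash
python3 - <<'E'
from h import *
c=camera("scene");pickle.dump(c,open("s2.pkl","wb"))
x0,y0,w,h=255,120,80,60
cv2.imwrite("pics/tap2.png",cv2.resize(c["color"][y0:y0+h,x0:x0+w,::-1],None,fx=9,fy=9,interpolation=cv2.INTER_CUBIC))
print((proj(c,[get_obs()["position"],get_obs()["position"]-[0,0,.011]])-[x0,y0])*9)
E
```

```text
[[280.77379024 384.98339824]
 [278.36117683 410.69014385]]
```

View pics/tap2.png

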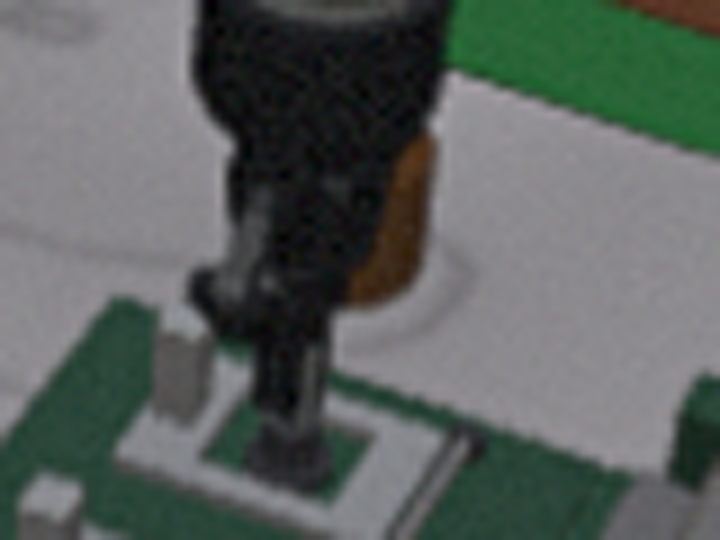

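The fingertips have gone below where screw a's top stood (about row 399; tips now at about 415), so it seems to be sinking. I'll push on to the stop.

apply_moves:
  rows:
    - {"x": 0, "y": 0, "z": 2, "ax": 0, "ay": 0, "az": 0, "gripper": 1}
    - {"x": 0, "y": 0, "z": 0, "ax": 0, "ay": 0, "az": 0, "gripper": 1}

```text
clock: 3.67
position: [0.5481, 0.1819, 0.0791]
ee_rot: [-0.064, 0.998, 0.0, -0.0]
ft_force: [-3.9, -0.7, 11.0]
grip_width: -0.005
grasp_force: 5.3
```

apply_moves:
  rows:
    - {"x": 0, "y": 0, "z": 2, "ax": 0, "ay": 0, "az": 0, "gripper": 1}
    - {"x": 0, "y": 0, "z": 0, "ax": 0, "ay": 0, "az": 0, "gripper": 1}

```text
clock: 3.83
position: [0.5482, 0.1819, 0.0789]
ee_rot: [-0.064, 0.998, 0.0, -0.0]
ft_force: [-13.3, -4.1, 29.3]
grip_width: 0.001
grasp_force: 14.8
```

apply_moves:
  rows:
    - {"x": 0, "y": 0, "z": -30, "ax": 0, "ay": 0, "az": 0, "gripper": 1}
    - {"x": 0, "y": 0, "z": -30, "ax": 0, "ay": 0, "az": 0, "gripper": 1}
    - {"x": 0, "y": -32, "z": 0, "ax": 0, "ay": 0, "az": 0, "gripper": 1}
    - {"x": 0, "y": -32, "z": 0, "ax": 0, "ay": 0, "az": 0, "gripper": 1}
    - {"x": 0, "y": -31, "z": 0, "ax": 0, "ay": 0, "az": 0, "gripper": 1}

```text
clock: 4.25
position: [0.5604, 0.0867, 0.1367]
ee_rot: [-0.065, 0.998, 0.0, 0.0]
ft_force: [0.5, 0.5, -0.6]
grip_width: -0.002
grasp_force: 0.0
```

apply_moves:
  rows:
    - {"x": 0, "y": 0, "z": 20, "ax": 0, "ay": 0, "az": 0, "gripper": 1}
    - {"x": 0, "y": 0, "z": 20, "ax": 0, "ay": 0, "az": 0, "gripper": 1}
    - {"x": 0, "y": 0, "z": 0, "ax": 0, "ay": 0, "az": 0, "gripper": 1}

```text
clock: 4.5
position: [0.558, 0.0867, 0.0928]
ee_rot: [-0.064, 0.998, -0.001, -0.003]
ft_force: [0.2, 0.8, 0.2]
grip_width: -0.0
grasp_force: 0.0
```

```bash
python3 d.py .5596 .0874 .087; python3 - <<'E'
from h import *
x0,y0,w,h=215,145,110,90;c=camera("scene")
f=lambda i:cv2.resize(i[y0:y0+h,x0:x0+w,::-1],None,fx=3.6,fy=3.6,interpolation=cv2.INTER_CUBIC)
cv2.imwrite("pics/cmp.png",np.hstack([f(pickle.load(open("scene.pkl","rb"))["color"]),f(c["color"])]))
E
```

```text
t 4.5 pos [0.558  0.0867 0.0928] F [0.2 0.8 0.2] w -0.0
shift [-1.7  0.5  5.8]
turn [-0.05 -0.31 -0.05] joints [-0.49  0.34  0.3   1.8  -0.12  1.02  1.56]
```

View pics/cmp.png

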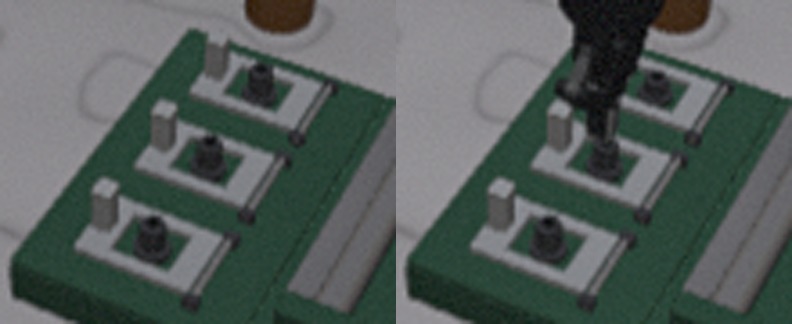

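Screw a is now visibly shorter than before: its top is at (657,75), against (261,69) in the first picture. Screws b and c are unchanged, so a is the loose one and it's down. Next I'll go to tab a.

apply_moves:
  rows:
    - {"x": 0, "y": 0, "z": -25, "ax": 0, "ay": 0, "az": 0, "gripper": 0.4}
    - {"x": 0, "y": 0, "z": -25, "ax": 0, "ay": 0, "az": 0, "gripper": 0.4}
    - {"x": 12, "y": 31, "z": 0, "ax": 0, "ay": 0, "az": 0, "gripper": 0.4}
    - {"x": 12, "y": 31, "z": 0, "ax": 0, "ay": 0, "az": 0, "gripper": 0.4}
    - {"x": 12, "y": 31, "z": 0, "ax": 0, "ay": 0, "az": 0, "gripper": 0.4}

```text
clock: 4.97
position: [0.5126, 0.1766, 0.1482]
ee_rot: [-0.064, 0.998, 0.0, 0.001]
ft_force: [0.5, 0.2, -0.2]
grip_width: 0.597
grasp_force: 0.0
```

apply_moves:
  rows:
    - {"x": 0, "y": 0, "z": 0, "ax": 0, "ay": 0, "az": 0, "gripper": 0.4}
    - {"x": 0, "y": 0, "z": 0, "ax": 0, "ay": 0, "az": 0, "gripper": 0.4}

```text
clock: 5.13
position: [0.512, 0.1779, 0.1476]
ee_rot: [-0.066, 0.998, 0.001, 0.001]
ft_force: [0.1, -0.3, 0.5]
grip_width: 0.6
grasp_force: 0.0
```

```bash
python3 d.py .5088 .1767 .075
```

```text
t 5.1333 pos [0.512  0.1779 0.1476] F [ 0.1 -0.3  0.5] w 0.6
shift [ 3.4 -0.8 72.6]
turn [0.06 0.06 0.28] joints [-0.64  0.22  0.25  1.81 -0.06  1.11  1.34]
```

apply_moves:
  rows:
    - {"x": 3.4, "y": -0.8, "z": 18, "ax": 0, "ay": 0, "az": 0.3, "gripper": 0.4}
    - {"x": 0, "y": 0, "z": 18, "ax": 0, "ay": 0, "az": 0, "gripper": 0.4}
    - {"x": 0, "y": 0, "z": 18, "ax": 0, "ay": 0, "az": 0, "gripper": 0.4}
    - {"x": 0, "y": 0, "z": 18, "ax": 0, "ay": 0, "az": 0, "gripper": 0.4}
    - {"x": 0, "y": 0, "z": 0, "ax": 0, "ay": 0, "az": 0, "gripper": 0.4}

```text
clock: 5.55
position: [0.5082, 0.1725, 0.0719]
ee_rot: [-0.061, 0.998, -0.001, -0.002]
ft_force: [-0.9, -1.0, -0.5]
grip_width: 0.602
grasp_force: 0.0
```

apply_moves:
  rows:
    - {"x": 0, "y": 0, "z": 0, "ax": 0, "ay": 0, "az": 0, "gripper": 0.4}
    - {"x": 0, "y": 0, "z": 0, "ax": 0, "ay": 0, "az": 0, "gripper": 0.4}

```text
clock: 5.72
position: [0.5104, 0.1738, 0.0757]
ee_rot: [-0.061, 0.998, 0.0, 0.001]
ft_force: [-0.3, -0.5, -0.4]
grip_width: 0.598
grasp_force: 0.0
```

```bash
python3 d.py .5088 .1767 .075; python3 - <<'E'
from h import *
x0,y0,w,h=245,120,90,70;c=camera("scene")
cv2.imwrite("pics/grip.png",cv2.resize(c["color"][y0:y0+h,x0:x0+w,::-1],None,fx=8,fy=8,interpolation=cv2.INTER_CUBIC))
E
```

```text
t 5.7167 pos [0.5104 0.1738 0.0757] F [-0.3 -0.5 -0.4] w 0.598
shift [1.2 3.  0.7]
turn [ 0.02  0.09 -0.34] joints [-0.63  0.3   0.25  1.88 -0.09  0.96  1.35]
```

View pics/grip.png

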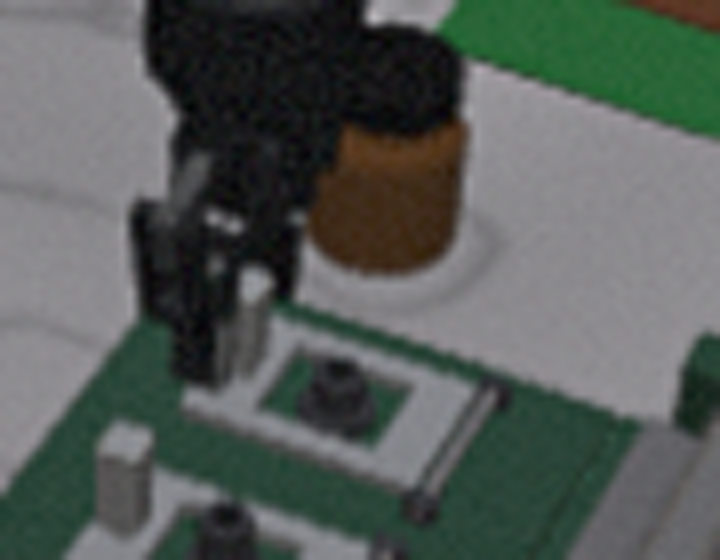

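The fingers straddle tab a at about (250,320), so I'll centre and close.

apply_moves:
  rows:
    - {"x": 1.2, "y": 3, "z": 0, "ax": 0, "ay": 0, "az": -0.3, "gripper": 0.4}
    - {"x": 0, "y": 0, "z": 0, "ax": 0, "ay": 0, "az": 0, "gripper": 1}
    - {"x": 0, "y": 0, "z": 0, "ax": 0, "ay": 0, "az": 0, "gripper": 1}
    - {"x": 0, "y": 0, "z": 0, "ax": 0, "ay": 0, "az": 0, "gripper": 1}
    - {"x": 0, "y": 0, "z": 0, "ax": 0, "ay": 0, "az": 0, "gripper": 1}
  newtons: 30

```text
clock: 6.18
position: [0.5082, 0.1751, 0.0749]
ee_rot: [-0.063, 0.998, -0.001, 0.0]
ft_force: [-2.0, -6.7, 7.5]
grip_width: 0.185
grasp_force: 32.5
```

```bash
cat > arc.py <<'E'
from d import *
# per-row tool-frame shift (mm) for equal opening steps; tool tilts by k*theta. splitter xz plane, hinge (48,52)
o=get_obs();q=np.load("q.npy");c,s=np.cos(q[2]),np.sin(q[2])
p=o["position"];v=p[:2]-q[:2];x=(c*v[0]+s*v[1])*1000;y=(-s*v[0]+c*v[1])*1000;z=p[2]*1000
print("t",o["clock"],"splitter",x,y,z,"F",o["ft_force"],"w",o["grip_width"],o["grasp_force"])
k,n,th=.5,20,np.radians(58)
g=np.array([x,z+8])-[48,52]     # grasp point rel hinge
def tcp(t):
    r=np.array([g[0]*np.cos(t)+g[1]*np.sin(t),-g[0]*np.sin(t)+g[1]*np.cos(t)])
    f=k*t;return r+8*np.array([-np.sin(f),-np.cos(f)])
for i in range(n):
    a,b=th*i/n,th*(i+1)/n;d=tcp(b)-tcp(a);f=k*a
    tx=np.array([-np.cos(f),np.sin(f)]);tz=np.array([-np.sin(f),-np.cos(f)])
    print(round(d@tx,1),round(d@tz,1),round(np.degrees(k*(b-a)),2),end=" | ")
E
python3 arc.py
```

```text
t 6.1833 splitter -39.811794667932666 93.49903756992693 74.87501398545042 F [-1.9586195  -6.7311923   7.48094983] w 0.18454968816379436 32.477775514125824
-1.5 -4.4 1.45 | -1.6 -4.4 1.45 | -1.7 -4.3 1.45 | -1.8 -4.3 1.45 | -1.9 -4.2 1.45 | -2.0 -4.2 1.45 | -2.1 -4.1 1.45 | -2.2 -4.0 1.45 | -2.3 -4.0 1.45 | -2.4 -3.9 1.45 | -2.5 -3.8 1.45 | -2.6 -3.8 1.45 | -2.7 -3.7 1.45 | -2.8 -3.6 1.45 | -2.9 -3.6 1.45 | -3.0 -3.5 1.45 | -3.1 -3.4 1.45 | -3.2 -3.3 1.45 | -3.2 -3.2 1.45 | -3.3 -3.1 1.45 |
```

Gripped: the opening is 0.185 × 85 = 16 mm. Now I'll lift along the arc.

apply_moves:
  rows:
    - {"x": -1.5, "y": 0, "z": -4.4, "ax": 0, "ay": 1.45, "az": 0, "gripper": 1}
    - {"x": -1.6, "y": 0, "z": -4.4, "ax": 0, "ay": 1.45, "az": 0, "gripper": 1}
    - {"x": -1.7, "y": 0, "z": -4.3, "ax": 0, "ay": 1.45, "az": 0, "gripper": 1}
    - {"x": -1.8, "y": 0, "z": -4.3, "ax": 0, "ay": 1.45, "az": 0, "gripper": 1}

```text
clock: 6.52
position: [0.5143, 0.1759, 0.0909]
ee_rot: [-0.063, 0.997, -0.004, -0.052]
ft_force: [-0.8, -5.2, -5.1]
grip_width: 0.184
grasp_force: 30.2
```

apply_moves:
  rows:
    - {"x": -1.9, "y": 0, "z": -4.2, "ax": 0, "ay": 1.45, "az": 0, "gripper": 1}
    - {"x": -2.0, "y": 0, "z": -4.2, "ax": 0, "ay": 1.45, "az": 0, "gripper": 1}
    - {"x": -2.1, "y": 0, "z": -4.1, "ax": 0, "ay": 1.45, "az": 0, "gripper": 1}
    - {"x": -2.2, "y": 0, "z": -4.0, "ax": 0, "ay": 1.45, "az": 0, "gripper": 1}

```text
clock: 6.85
position: [0.5241, 0.1771, 0.106]
ee_rot: [-0.063, 0.993, -0.008, -0.103]
ft_force: [-3.8, -6.2, -2.2]
grip_width: 0.182
grasp_force: 30.1
```

```bash
cat > st.py <<'E'
from d import *
o=get_obs();q=np.load("q.npy");c,s=np.cos(q[2]),np.sin(q[2]);R=Ro.from_quat(o["ee_rot"]).as_matrix()
g=o["position"]-.008*R[:,2];v=g[:2]-q[:2]
x=(c*v[0]+s*v[1])*1000-48;z=g[2]*1000-52
print("t",o["clock"],"r",np.hypot(x,z),"theta",np.degrees(np.arctan2(z,-x)-np.arctan2(30.9,87.8)),"y",(-s*v[0]+c*v[1])*1000,"tilt",np.degrees(np.arccos(-R[2,2])),"F",o["ft_force"].round(1),o["torque"].round(2),"w",o["grip_width"],o["grasp_force"],o["joint_pos"].round(2))
E
python3 st.py
```

```text
t 6.85 r 93.4670073118134 theta 22.05355184786564 y 93.45318710674667 tilt 11.898409819500007 F [-3.8 -6.2 -2.2] [-1.15  0.72  0.14] w 0.1820551652811775 30.108373761177063 [-0.57  0.44  0.25  1.65 -0.15  1.27  1.42]
```

Smooth so far, with low forces. Continuing.

apply_moves:
  rows:
    - {"x": -2.3, "y": 0, "z": -4.0, "ax": 0, "ay": 1.45, "az": 0, "gripper": 1}
    - {"x": -2.4, "y": 0, "z": -3.9, "ax": 0, "ay": 1.45, "az": 0, "gripper": 1}
    - {"x": -2.5, "y": 0, "z": -3.8, "ax": 0, "ay": 1.45, "az": 0, "gripper": 1}
    - {"x": -2.6, "y": 0, "z": -3.8, "ax": 0, "ay": 1.45, "az": 0, "gripper": 1}

```text
clock: 7.18
position: [0.5372, 0.1787, 0.119]
ee_rot: [-0.062, 0.986, -0.011, -0.154]
ft_force: [-5.3, -4.9, 1.1]
grip_width: 0.186
grasp_force: 30.2
```

apply_moves:
  rows:
    - {"x": -2.7, "y": 0, "z": -3.7, "ax": 0, "ay": 1.45, "az": 0, "gripper": 1}
    - {"x": -2.8, "y": 0, "z": -3.6, "ax": 0, "ay": 1.45, "az": 0, "gripper": 1}
    - {"x": -2.9, "y": 0, "z": -3.6, "ax": 0, "ay": 1.45, "az": 0, "gripper": 1}
    - {"x": -3.0, "y": 0, "z": -3.5, "ax": 0, "ay": 1.45, "az": 0, "gripper": 1}

```text
clock: 7.52
position: [0.5529, 0.1807, 0.1292]
ee_rot: [-0.062, 0.977, -0.014, -0.203]
ft_force: [-4.8, -7.2, 2.8]
grip_width: 0.183
grasp_force: 30.3
```

apply_moves:
  rows:
    - {"x": -3.1, "y": 0, "z": -3.4, "ax": 0, "ay": 1.45, "az": 0, "gripper": 1}
    - {"x": -3.2, "y": 0, "z": -3.3, "ax": 0, "ay": 1.45, "az": 0, "gripper": 1}
    - {"x": -3.2, "y": 0, "z": -3.2, "ax": 0, "ay": 1.45, "az": 0, "gripper": 1}
    - {"x": -3.3, "y": 0, "z": -3.1, "ax": 0, "ay": 1.45, "az": 0, "gripper": 1}

```text
clock: 7.85
position: [0.5703, 0.1829, 0.1359]
ee_rot: [-0.061, 0.966, -0.017, -0.252]
ft_force: [-3.8, -7.4, 3.4]
grip_width: 0.181
grasp_force: 30.5
```

apply_moves:
  rows:
    - {"x": 0, "y": 0, "z": 0, "ax": 0, "ay": 0, "az": 0, "gripper": 1}
    - {"x": 0, "y": 0, "z": 0, "ax": 0, "ay": 0, "az": 0, "gripper": 1}
    - {"x": 0, "y": 0, "z": 0, "ax": 0, "ay": 0, "az": 0, "gripper": 1}
    - {"x": 0, "y": 0, "z": 0, "ax": 0, "ay": 0, "az": 0, "gripper": 1}

```text
clock: 8.18
position: [0.5704, 0.1829, 0.1358]
ee_rot: [-0.061, 0.966, -0.017, -0.251]
ft_force: [-2.7, -7.6, 5.4]
grip_width: 0.185
grasp_force: 30.7
```

```bash
python3 st.py; python3 - <<'E'
from h import *
x0,y0,w,h=205,90,140,105;c=camera("scene")
cv2.imwrite("pics/open.png",cv2.resize(c["color"][y0:y0+h,x0:x0+w,::-1],None,fx=5,fy=5,interpolation=cv2.INTER_CUBIC))
E
```

```text
t 8.1833 r 93.22848483720378 theta 57.481503908552924 y 93.28363685757145 tilt 29.13127446385251 F [-2.7 -7.6  5.4] [-1.12  0.88  0.47] w 0.18459692776527478 30.740638375282288 [-0.48  0.73  0.24  1.21 -0.22  1.72  1.47]
```

View pics/open.png

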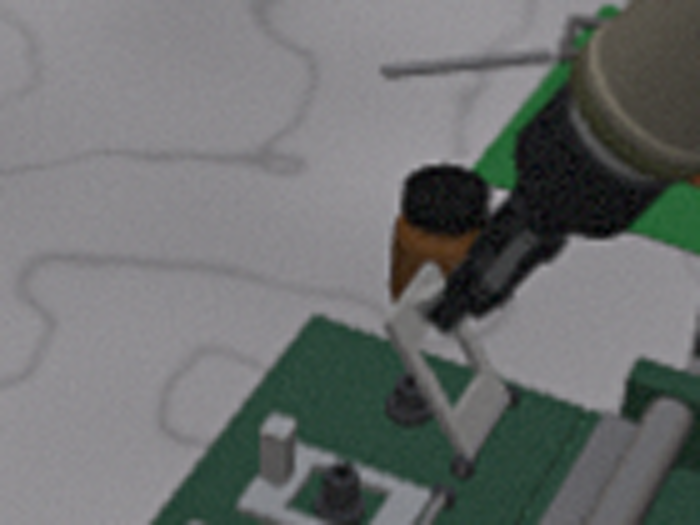

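The cover around screw a is raised to about 57°: its free end is at (410,300) and the hinge at (490,430). It's held still in the fingers, screw a is down, cover b is shut and the jar is in place. Handing in.

```bash
python3 -c "
from workcell import *
print(hand_in())"
```

```text
the job is handed in; nothing more can be done
None
```

Screw a (the left one) was the loose one: I pushed it fully down and handed in with its cover held still at about 57°, and I never moved the other two covers, the jar, the spool or the tin; no verdict came back.

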